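Open the clamshell test fixture and unload the printed part

TASK

Press the release button on the front ledge of the square clamshell test fixture so that its lid springs fully open, then take the printed bearing block out of it and stand it on its foot in the empty shallow tray. Leave the lid open.

Things in the scene. Friction and masses are not known exactly. Their poses are not given: they have to be found in the camera images.
- button_top (a point): Top centre of the fixture's release button: upright, round, black, 24 mm across, in a 36 mm black collar on the front ledge, 60 mm above the table, 14 mm above the collar. Press straight down: travel 7 mm, latch lets go at about 4 mm, 1.2 N rising to 4 N; it springs back. x points level from the button to the nest's centre (118 mm) and the hinge (193 mm), z up; the lid's edge is 43 mm off.
- lid (a joint): Lid angle in rad: 0 shut and latched, 2.0 fully open at its stop, leaning back. Freed by the button, its spring swings it up in about a second and holds it there. The fixture is a fixed grey box 150 mm square, rim 34 mm high, lid shell 34 mm deep with a clear window (68 mm high shut); hinge on the side away from the button, 34 mm up; the open lid stands up to about 185 mm high.
- block_center (a point): Centre, half-way up, of the loose white bearing block (about 70 g, 44 mm high): foot 70 x 28 x 10 mm, on it a body 40 mm long with round top and dark bore mark, all 28 mm thick. x along the foot, y across the thickness (flat faces to grip), z up. It starts upright under the lid, near the centre of the nest (126 mm square inside, floor 14 mm above the table), its x roughly towards the hinge.
- tray: The empty shallow grey tray, fixed to the table: 170 mm along its x, 140 mm along its y, 28 mm high, walls and floor 5 mm thick. Origin at the centre of its underside on the table, z up.
There are look-alikes about, which are no part of the job. Leave any red look-alike of the tray alone.

How it is judged:
On the way:
1. the lid has sprung open to its stop, the block still in the fixture (value of joint lid above 1.85 rad and distance of block_center from where it was at the start of the episode below 0.03 m), for 0.1 s.
At the end, for the whole second after the job is handed in: The lid stands open, within 0.15 rad of its stop (over 1.85 rad), and the block is released and at rest inside the tray, standing on its foot on the tray's floor (centre 27 mm above the tray's underside, within 10 mm) and upright within 10 degrees (value of joint lid above 1.85 rad and x of block_center in the frame of tray between -0.075 and 0.075 m and y of block_center in the frame of tray between -0.06 and 0.06 m and z of block_center in the frame of tray between 0.017 and 0.037 m and angle between block_center's own z axis and vertical below 0.17 rad and linear speed of block below 0.02 m/s); the robot touches nothing.
It also fails if it takes over 64 s, if anything falls off the work surface, if the arm or the gripper's body presses on something with over 40 N, if the wrist force passes 120 N, or if a joint passes its speed limit or range.

ROBOT

A 7-joint arm with a two-finger parallel gripper is mounted at the origin on the work surface. World frame = base frame: x ahead of the robot, y to its left, z up, the work surface at z = 0. Lengths are in m, angles in rad, forces in N, time in s.
With the tool pointing down it reaches from about 0.4 to 0.85 m from the base axis. Payload 4.5 kg.
Tool frame: the origin (TCP) lies at the very end of the fingers, on their centre line; the grasp point (between the pads) lies 19 mm behind it; z points along the fingers, y is the direction in which the jaws open and shut (so a half turn about z gives the same grasp; the last joint's range is limited). The gripper opens to 88 mm and grips with 3 to 60 N. Pads are 18 mm wide; open, the fingers measure 123 mm over their backs; the gripper's body (75 mm by 187 mm) begins 45 mm behind the grasp point.
Start: joints at [1.302, 0.689, -0.195, 1.565, 0.157, 0.902, -0.215], TCP at [0.186, -0.597, 0.239] pointing down, gripper open.
Joint ranges: [-3.01, 3.01], [-0.46, 2.08], [-1.47, 1.51], [0.13, 2.56], [-1, 4.14], [0.04, 2.09], [-2.66, 2.66]. Speed limits (rad/s): [2.57, 2.57, 3.14, 3.14, 3.14, 3.14, 3.14].

INTERFACE

Orientations are given as a unit quaternion [x, y, z, w].
In Python, from plant import telemetry, imaging, r gives the robot as it stands.
- The arm moves only by the shell command python3 -m creep 'ROWS' [FORCE]. ROWS is JSON, a list of rows, each a list of 5 numbers: the closure in counts, from 0 (fully open) to 255 (shut), then the shift along the tool's x, y, z in m, then the turn about the tool's z in degrees. In form: [[fingers, x, y, z, yaw], ...]. A call has 1 to 10 rows; each row is the pose to reach, as a shift and turn from the pose commanded when the call began, along the tool's axes at that moment; what a row does not reach only later rows make up. A row lasts 1/8 s, in which the tool goes at most 62.5 mm and 10.7 degrees, less where a joint would pass 70% of its speed; a pose out of reach is approached as far as the arm can. A call with a gripper value outside its range is refused whole. The fingers move at their own pace and stop on an object; FORCE is the grip in N (left out, the last holds). Time passes only in rows, so rows that repeat a pose let the fingers close. It gives the time, the measured TCP pose, the force and the opening at its end, in the units of the state.
- telemetry.get_state(): the state, without advancing time (a new reading comes with each control period).
- imaging.snapshot(name): name is "scene" or "top" or "wrist"; returns a dict with "image" (400x640x3 uint8, blue, green, red), "camera_matrix" (3x3 intrinsics, pixels), "R" (3x3) and "t" (3): a world point X has camera coordinates R X + t; the wrist camera has in their place "hand_eye" (4x4, takes a point from camera to tool coordinates, whose origin is the TCP and whose axes are the flange's). Camera axes: x right, y down, z forward; pixel columns grow to the right and rows downward; lengths in m; the calibration is good to about 2 mm. A picture is of the moment at which its call begins: read the wrist's pose just before it. There is no depth.
- r.finish_job(): hands the job in, once; it reports no verdict.
Trained networks look in a picture, given as the dict that the camera call returned (one of the last four; its "shot" number tells which), for a name from the list of things; names that differ only in an ending like _2 or _b are one class to them, and where a whole thing is asked for, a point or a joint stands for the part that bears it (a point fixed in the world has none). Each returns a list of dicts, best first, with "score" (0 to 1); they miss things now and then, are a little off and sometimes report something else, mostly with a low value. They report only what shows in the picture. A call takes as long as a camera call. They do not tell look-alikes from the thing itself.
- imaging.boxes_of(picture, target): "rect" ([left, top, right, bottom] in pixels, round what is visible of it).
- imaging.trace(picture, target): "pixels" (400x640 bool, what is visible of it) and "rect" ([left, top, right, bottom] in pixels, round what is visible of it).
- imaging.place_of(picture, target): "location" ([row, column] in pixels: a listed point, or the origin of a listed thing).
The state is a dict: "clock": time; "q": joint angles; "qd": joint speeds; "joint_torque": joint torques, N m; "tool_pos": TCP position; "eef_rot": TCP orientation; "contact_force": force on the tool from outside, world axes, zero at the start; "moment": the same for the moment, N m; "opening": opening from 0.0 (shut) to 1.0 (fully open).
Only numpy, scipy, OpenCV 4.12 (cv2) and the standard library are available. Lean on these libraries where they do the work, as an engineer would, in place of code of your own. Each camera call takes 0.05 s, during which the arm holds its last target.

## Working session

There is one attempt and no reset: what is moved stays moved. The work goes in short steps, Python scripts to look and compute and a shell command to move; the robot and the scene stay as the last step left them, time stands still between calls to the robot, and variables do not carry over. Pictures are saved under pics/ and viewed, and the job is handed in when it is done.

```bash
ls; mkdir -p pics; cat > h.py <<'E'
import numpy as np, cv2
from plant import telemetry, imaging, r
from scipy.spatial.transform import Rotation as Ro
def proj(p,X):
    c=p["R"]@np.array(X)+p["t"]; u=p["camera_matrix"]@c; return u[:2]/u[2]
def ray(p,uv,st=None):
    d=np.linalg.inv(p["camera_matrix"])@np.array([uv[0],uv[1],1.])
    if "hand_eye" in p:
        H=np.array(p["hand_eye"]); R=Ro.from_quat(st["eef_rot"]).as_matrix(); o=np.array(st["tool_pos"])+R@H[:3,3]; d=R@H[:3,:3]@d
    else:
        R=np.array(p["R"]); o=-R.T@np.array(p["t"]); d=R.T@d
    return o,d/np.linalg.norm(d)
def atz(p,uv,z,st=None):
    o,d=ray(p,uv,st); return o+d*(z-o[2])/d[2]
def tri(rays):
    A=np.zeros((3,3));b=np.zeros(3)
    for o,d in rays:
        P=np.eye(3)-np.outer(d,d);A+=P;b+=P@o
    x=np.linalg.solve(A,b)
    return x,[np.linalg.norm((np.eye(3)-np.outer(d,d))@(x-o)) for o,d in rays]
E
python3 - <<'E'
from h import *
print(telemetry.get_state())
for n in ["scene","top"]:
    p=imaging.snapshot(n); cv2.imwrite(f"pics/{n}0.png",p["image"])
    for t in ["button_top","block_center","tray","lid"]:
        try: print(n,t,[(np.round(d["location"]),round(d["score"],2)) for d in imaging.place_of(p,t)])
        except Exception as e: print(t,e)
        print('   box',[(np.round(d["rect"]),round(d["score"],2)) for d in imaging.boxes_of(p,t)] if t!="button_top" else "")
E
```

```text
pics
{'clock': 0.0, 'q': array([ 1.30177954,  0.68998625, -0.19448072,  1.56639581,  0.15733652,
        0.90252465, -0.21511533]), 'qd': array([-0.00055821, -0.00138755,  0.00042479, -0.00190318, -0.00036474,
        0.00025805, -0.00017555]), 'joint_torque': array([ 2.86514869e-04, -5.27562940e+01, -1.26651976e+00, -1.53428257e+01,
       -5.25463989e-02,  6.62820734e-03,  1.73357143e-04]), 'tool_pos': array([ 0.18610467, -0.59594851,  0.23789401]), 'eef_rot': array([ 9.88553711e-01,  1.50866293e-01, -2.40257112e-04, -9.29740545e-04]), 'contact_force': array([-0.34791739,  0.17435635,  0.02986067]), 'moment': array([-0.00580677,  0.00036186, -0.03018916]), 'opening': 1.001059638867282}
scene button_top [(array([145., 249.]), 0.62)]
   box 
scene block_center []
   box []
scene tray [(array([134., 292.]), 0.84), (array([234., 303.]), 0.74), (array([213., 394.]), 0.72), (array([278., 465.]), 0.59)]
   box [(array([267., 204., 340., 264.]), 0.97), (array([264., 115., 320., 149.]), 0.89), (array([424., 244., 515., 310.]), 0.8)]
lid it knows: block_center, button_top, tray
   box [(array([194., 143., 260., 190.]), 0.68)]
top button_top [(array([194., 438.]), 0.47)]
   box 
top block_center []
   box []
top tray [(array([253., 274.]), 0.97), (array([243., 189.]), 0.79), (array([263., 448.]), 0.73), (array([172., 311.]), 0.63)]
   box [(array([157., 214., 218., 273.]), 0.66), (array([247., 225., 299., 284.]), 0.61), (array([424., 234., 474., 291.]), 0.58), (array([280., 141., 337., 202.]), 0.57)]
lid it knows: block_center, button_top, tray
   box [(array([393., 131., 453., 190.]), 0.79)]
```

View pics/scene0.png

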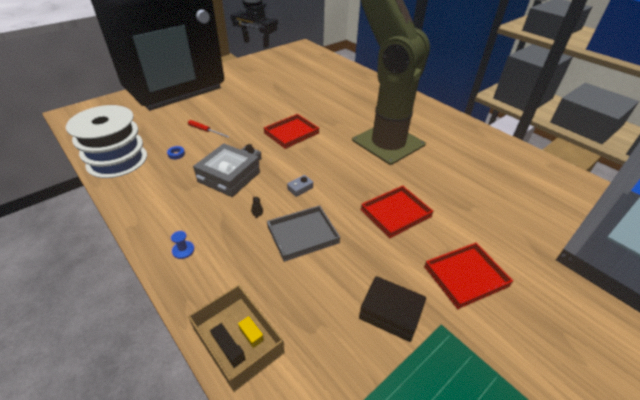

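View pics/top0.png

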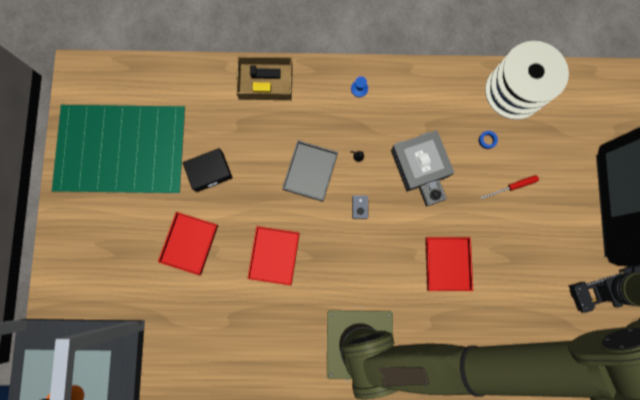

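The grey tray is at top (311,171) and scene (303,233). The three red trays are look-alikes. The fixture is at top (423,162) with its button at (434,194), and at scene (227,168) with its button at (250,150). The small grey box at top (360,207) carries a button of its own, but it isn't on the clamshell, so it's a look-alike. I'll confirm this with enlarged crops and measure positions.

```bash
python3 - <<'E'
from h import *
P={}
for n in ["scene","top"]:
    P[n]=imaging.snapshot(n)
b={n:imaging.place_of(P[n],"button_top") for n in P}
t={n:imaging.place_of(P[n],"tray") for n in P}
rc=lambda d:[float(d["location"][1]),float(d["location"][0])]
print({n:[(rc(d),d["score"]) for d in b[n]] for n in b})
print(tri([ray(P[n],rc(b[n][0])) for n in P]))
print("top at .06",atz(P["top"],rc(b["top"][0]),.06),"scene",atz(P["scene"],rc(b["scene"][0]),.06))
def near(l,uv): return min(l,key=lambda d:np.hypot(*(np.array(rc(d))-uv)))
a=near(t["scene"],[303,234]);c=near(t["top"],[311,171])
print(rc(a),rc(c),tri([ray(P["scene"],rc(a)),ray(P["top"],rc(c))]),atz(P["top"],rc(c),0.0))
for n in P:
    m=[d for d in imaging.trace(P[n],"tray")]
    g=min(m,key=lambda d:abs(np.mean(d["rect"][0::2])-{"scene":303,"top":311}[n]))
    q=cv2.minAreaRect(np.argwhere(g["pixels"])[:,::-1].astype(np.float32)); print(n,q,g["rect"])
    if n=="top": print("corners",[np.round(atz(P[n],x,.028),3) for x in cv2.boxPoints(q)])
c1=cv2.resize(P["top"]["image"][120:220,270:470],None,fx=4,fy=4,interpolation=cv2.INTER_CUBIC);cv2.imwrite("pics/c1.png",c1)
c2=cv2.resize(P["scene"]["image"][110:210,180:320],None,fx=5,fy=5,interpolation=cv2.INTER_CUBIC);cv2.imwrite("pics/c2.png",c2)
print("lid c", atz(P["top"],(423,162),.068))
E
```

```text
{'scene': [([248.8, 145.2], 0.36)], 'top': [([434.7, 195.1], 0.45)]}
(array([ 0.4669238 , -0.23621147,  0.05895336]), [np.float64(0.0029802964571899074), np.float64(0.002980296457189814)])
top at .06 [ 0.46440542 -0.23388138  0.06      ] scene [ 0.46923416 -0.23781126  0.06      ]
[302.6, 235.3] [310.6, 170.0] (array([ 5.51756019e-01,  1.62923190e-01, -4.64724912e-04]), [np.float64(0.0032791371973337983), np.float64(0.0032791371973336625)]) [0.55395636 0.16053669 0.        ]
scene ((303.8890075683594, 231.62550354003906), (44.814937591552734, 67.32894134521484), 73.49563598632812) [267.7, 204.6, 339.8, 263.4]
top ((272.9189453125, 254.9864959716797), (45.86731719970703, 54.58046340942383), 9.462321281433105) [246.0, 226.1, 299.5, 284.5]
corners [array([0.198, 0.358, 0.028]), array([0.368, 0.336, 0.028]), array([0.345, 0.191, 0.028]), array([0.176, 0.216, 0.028])]
lid c [ 0.56943876 -0.19754348  0.068     ]
```

View pics/c1.png

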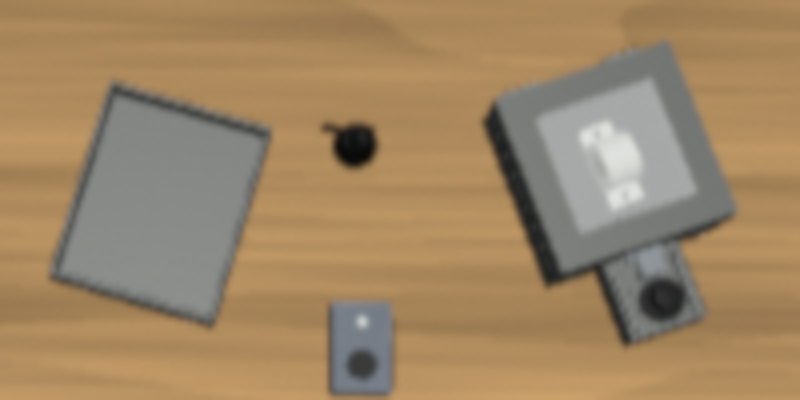

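View pics/c2.png

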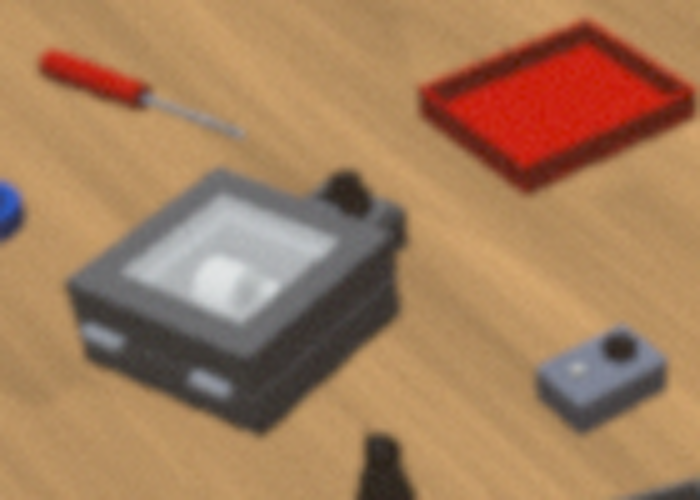

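```bash
python3 - <<'E'
from h import *
s=telemetry.get_state();p=imaging.snapshot("wrist");print(np.round(p["hand_eye"],3),p["camera_matrix"]);R=Ro.from_quat(s["eef_rot"]).as_matrix();print(R)
d=np.array([.467-.186,-.236+.596,0]);print(R.T@d)
E
```

```text
[[-0.001 -0.95  -0.312  0.082]
 [ 1.    -0.002  0.001  0.001]
 [-0.002 -0.312  0.95  -0.146]
 [ 0.     0.     0.     1.   ]] [[283.48750935   0.         320.32023611]
 [  0.         283.48750935 198.61540449]
 [  0.           0.           1.        ]]
[[ 9.54510863e-01  2.98176140e-01  4.52020667e-05]
 [ 2.98176142e-01 -9.54510861e-01 -6.11874782e-05]
 [ 2.49012175e-05  7.18822905e-05 -9.99999997e-01]]
[ 3.75560964e-01 -2.59836415e-01 -9.32571143e-06]
```

```bash
python3 -m creep '[[0,0.045,-0.038,0,0],[0,0.09,-0.075,0,0],[0,0.135,-0.113,0,0],[0,0.18,-0.15,0,0],[0,0.225,-0.188,0,0],[0,0.27,-0.225,0,0],[0,0.3,-0.25,0.01,0],[0,0.315,-0.26,0.02,0],[0,0.315,-0.26,0.02,0]]'; cat > look.py <<'E'
from h import *
import sys
def wr(name,targets):
    s=telemetry.get_state();p=imaging.snapshot("wrist");cv2.imwrite(f"pics/{name}.png",p["image"])
    out={}
    for t in targets:
        l=imaging.place_of(p,t); out[t]=[([float(d["location"][1]),float(d["location"][0])],round(float(d["score"]),2)) for d in l]
        print(t,out[t])
    return s,p,out
E
python3 - <<'E'
from look import *
s,p,o=wr("w1",["button_top","block_center"])
print(s["tool_pos"],s["q"])
for l,_ in o["button_top"]: print(l,atz(p,l,.06,s))
E
```

```text
clock: 2.28
tool_pos: [0.4102, -0.253, 0.2184]
eef_rot: [0.988, 0.153, -0.0, -0.0]
contact_force: [0.2, 0.6, 0.1]
opening: 0.997
button_top [([324.4, 126.0], 0.57)]
block_center []
[ 0.41024335 -0.2530385   0.21842042] [ 0.55618693  0.53850364 -0.15195305  2.00963848  0.13608518  0.60358419
 -0.95127471]
[324.4, 126.0] [ 0.47081326 -0.23945166  0.06      ]
```

View pics/w1.png

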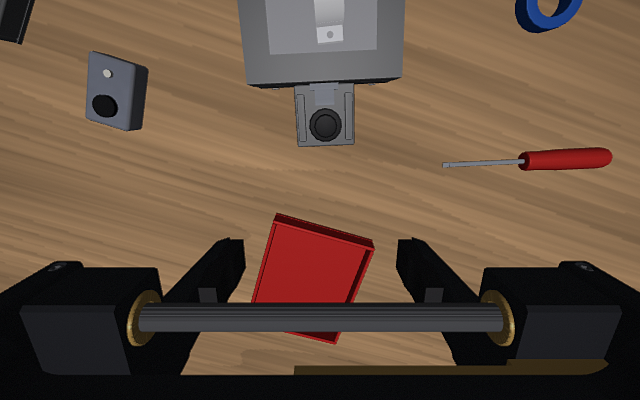

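The button is at wrist pixel (324,125) on the ledge of the clamshell fixture, and the look-alike box is at (105,100). I'll take a second, lower wrist view to measure height.

```bash
python3 -m creep '[[255,0,0,0.03,0],[255,0,0,0.07,0],[255,0,0,0.09,0],[255,0,0,0.09,0],[255,0,0,0.09,0]]' 20; 
python3 - <<'E'
from look import *
s,p,o=wr("w2",["button_top"])
print(s["tool_pos"])
l=o["button_top"][0][0]; print(atz(p,l,.06,s))
R1=Ro.from_quat([0.98825,0.153,0,0]).as_matrix()
s1={"tool_pos":[0.41024335,-0.2530385,0.21842042],"eef_rot":[.98825,.1528,0,0]}
print(tri([ray(p,l,s),ray(p,[324.4,125.5],s1)]))
t=imaging.snapshot("top")
print(tri([ray(p,l,s),ray(p,[324.4,125.5],s1),ray(t,[435.2,194.7])]))
R=Ro.from_quat(s["eef_rot"]).as_matrix()
print(s["eef_rot"],R.T@(atz(p,l,.06,s)-s["tool_pos"]))
E
```

```text
clock: 3.05
tool_pos: [0.4097, -0.2555, 0.1296]
eef_rot: [0.989, 0.15, 0.001, 0.001]
contact_force: [0.1, 0.4, 0.3]
opening: 0.46
button_top [([322.9, 132.6], 0.75)]
[ 0.40970467 -0.2555041   0.12957988]
[ 0.47081995 -0.23973589  0.06      ]
(array([ 0.47276442, -0.23869509,  0.08450846]), [np.float64(0.00013211329445142415), np.float64(0.00013211329445142846)])
(array([ 0.46957123, -0.24041502,  0.03990977]), [np.float64(0.0003632872387417839), np.float64(0.0007167434705360368), np.float64(0.00038264644996623403)])
[9.88669288e-01 1.50107888e-01 5.41792110e-04 6.06073221e-04] [0.06297946 0.00298752 0.06964005]
```

View pics/w2.png

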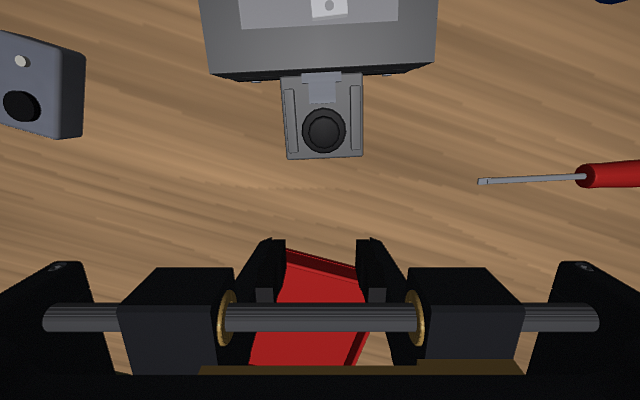

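```bash
python3 -m creep '[[255,0.03,0.003,0,0],[255,0.058,0.003,0,0],[255,0.058,0.003,0.03,0],[255,0.058,0.003,0.05,0],[255,0.058,0.003,0.055,0],[255,0.058,0.003,0.055,0],[255,0.058,0.003,0.055,0],[255,0.058,0.003,0.055,0]]'; 
python3 - <<'E'
from look import *
s,p,o=wr("w3",["button_top"])
R=Ro.from_quat(s["eef_rot"]).as_matrix()
print(s["tool_pos"],s["contact_force"],R.T@(np.array([.4708,-.2397,.06])-s["tool_pos"]))
E
```

```text
clock: 4.2
tool_pos: [0.4662, -0.2403, 0.0745]
eef_rot: [0.989, 0.151, 0.001, 0.0]
contact_force: [0.4, -0.2, -0.4]
opening: 0.003
button_top [([321.1, 236.7], 0.92)]
[ 0.46620962 -0.24032033  0.07446482] [ 0.4046833  -0.17153345 -0.39368612] [0.00455086 0.00076172 0.01447055]
```

View pics/w3.png

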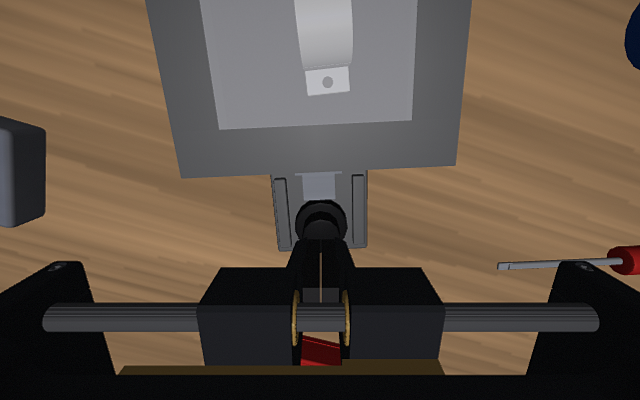

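```bash
python3 -m creep '[[255,0.002,0,0.01,0],[255,0.002,0,0.018,0],[255,0.002,0,0.021,0],[255,0.002,0,0.021,0],[255,-0.01,0,-0.035,0],[255,-0.05,0,-0.08,0],[255,-0.06,0,-0.13,0],[0,-0.06,0,-0.15,0],[0,-0.06,0,-0.15,0],[0,-0.06,0,-0.15,0]]'; 
python3 - <<'E'
from look import *
s,p,o=wr("w4",["button_top","block_center"])
p=imaging.snapshot("scene");cv2.imwrite("pics/s4.png",cv2.resize(p["image"][60:260,140:380],None,fx=3,fy=3))
E
```

```text
clock: 5.55
tool_pos: [0.4079, -0.2575, 0.2225]
eef_rot: [0.989, 0.151, -0.001, -0.001]
contact_force: [-0.6, -0.1, -0.7]
opening: 0.318
button_top [([323.5, 119.8], 0.57)]
block_center []
```

View pics/w4.png

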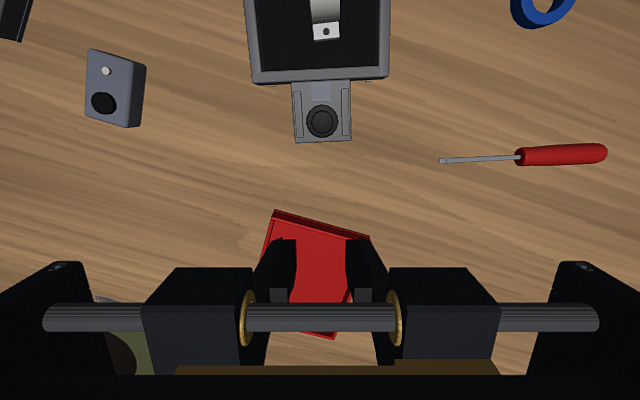

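View pics/s4.png

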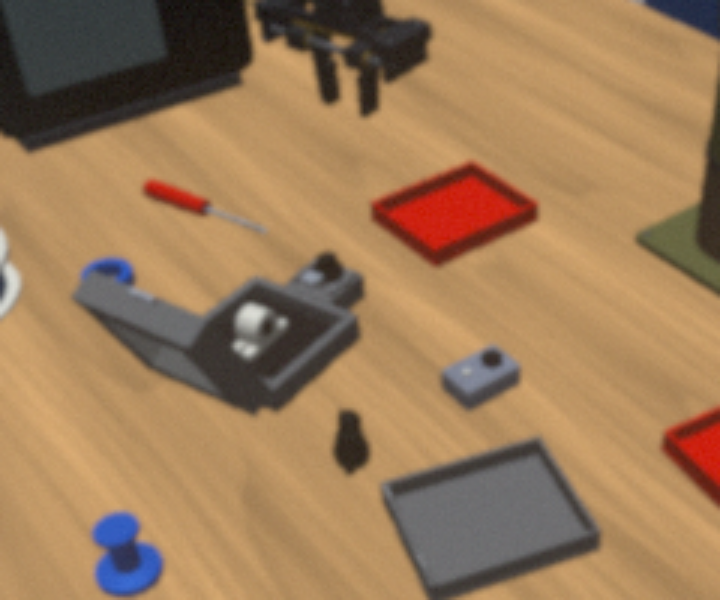

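The lid is open, with the block upright in the nest. Next I'll view the block from two wrist positions.

```bash
python3 -m creep '[[110,0.04,-0.02,0,0],[110,0.08,-0.05,0,0],[110,0.1,-0.06,0,0],[110,0.1,-0.06,0,0],[110,0.1,-0.06,0,0]]'; 
cat > blk.py <<'E'
from look import *
import sys,json
n=sys.argv[1]
s,p,o=wr(n,["block_center"])
m=imaging.trace(p,"block_center")
for d in m[:2]: print(d["rect"],d["score"],d["pixels"].sum())
json.dump(dict(tool_pos=list(s["tool_pos"]),eef_rot=list(s["eef_rot"]),uv=o["block_center"][0][0] if o["block_center"] else None),open(n+".json","w"))
print(s["tool_pos"])
E
python3 blk.py w5
python3 -m creep '[[110,0,0.05,0,0],[110,0,0.1,0,0],[110,0,0.12,0,0],[110,0,0.12,0,0],[110,0,0.12,0,0]]'
python3 blk.py w6
python3 - <<'E'
from h import *
import json
p=imaging.snapshot("wrist")
a,b=[json.load(open(f"w{i}.json")) for i in (5,6)]
print(tri([ray(p,x["uv"],x) for x in (a,b)]),[atz(p,x["uv"],.036,x) for x in (a,b)])
cv2.imwrite("pics/w56.png",np.hstack([cv2.resize(cv2.imread(f"pics/w{i}.png"),(400,250)) for i in (5,6)]))
E
```

```text
clock: 6.38
tool_pos: [0.4848, -0.172, 0.2232]
eef_rot: [0.989, 0.15, -0.001, 0.0]
contact_force: [-0.2, 0.2, 0.4]
opening: 0.57
block_center [([371.8, 101.3], 0.83)]
[355.5, 66.0, 393.4, 134.1] 0.63 1831
[ 0.4847568  -0.17204067  0.22318187]
clock: 7.15
tool_pos: [0.5212, -0.2842, 0.2236]
eef_rot: [0.989, 0.151, -0.0, -0.001]
contact_force: [-0.6, 0.3, 0.1]
opening: 0.575
block_center [([265.8, 104.1], 0.72)]
[247.3, 71.4, 286.6, 135.3] 0.91 1789
[ 0.52123974 -0.28420977  0.2236025 ]
(array([ 0.58379615, -0.20222603,  0.03786816]), [np.float64(0.0005250356769958677), np.float64(0.0005250356769958665)]) [array([ 0.58441113, -0.20236399,  0.036     ]), array([ 0.58320493, -0.20206493,  0.036     ])]
```

View pics/w5.png

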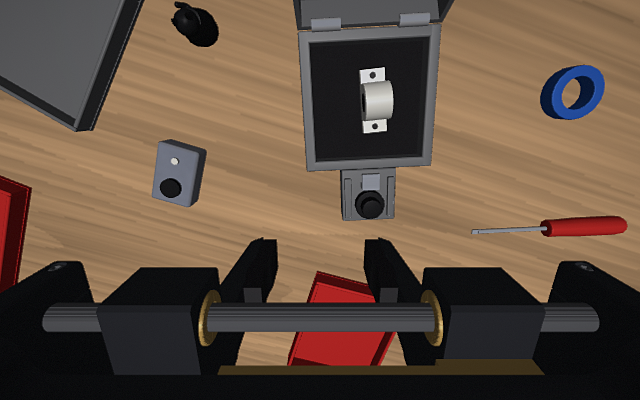

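View pics/w6.png

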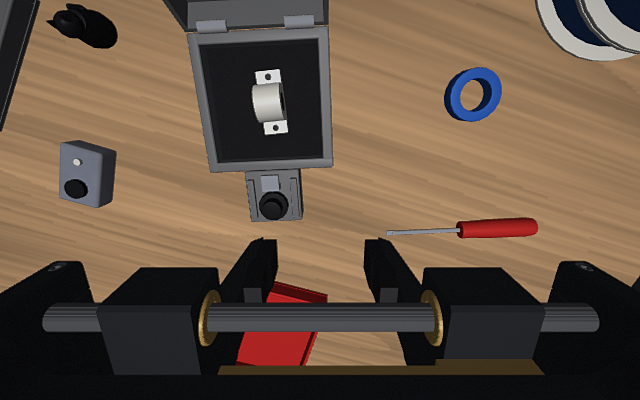

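```bash
cat > st.py <<'E'
from h import *
s=telemetry.get_state();R=Ro.from_quat(s["eef_rot"]).as_matrix()
yaw=np.degrees(np.arctan2(R[1,0],R[0,0]))
E
python3 - <<'E'
from st import *
import json
p=imaging.snapshot("wrist")
a,b=[json.load(open(f"w{i}.json")) for i in (5,6)]
for x,h in ((a,[(372.5,75),(375.5,126)]),(b,[(267.5,77),(275.5,128)])):
    f,n=[atz(p,u,.024,x) for u in h]; v=f-n; print(f,n,"mid",(f+n)/2,np.degrees(np.arctan2(v[1],v[0])),np.linalg.norm(v))
print("yaw",yaw, R.T@(np.array([.5838,-.2022,.02])-s["tool_pos"]))
for i in (5,6): cv2.imwrite(f"pics/z{i}.png",cv2.resize(cv2.imread(f"pics/w{i}.png")[20:220,200:460],None,fx=3,fy=3,interpolation=cv2.INTER_CUBIC))
E
```

```text
[ 0.61156684 -0.19529448  0.024     ] [ 0.56052403 -0.21816612  0.024     ] mid [ 0.58604543 -0.2067303   0.024     ] 24.136546690860925 0.05593282268384276
[ 0.61130734 -0.19482902  0.024     ] [ 0.55986885 -0.21741937  0.024     ] mid [ 0.5855881 -0.2061242  0.024    ] 23.709744841889805 0.05618044234006615
yaw 17.45015674259266 [ 0.08366635 -0.05951649  0.20394511]
```

View pics/z6.png

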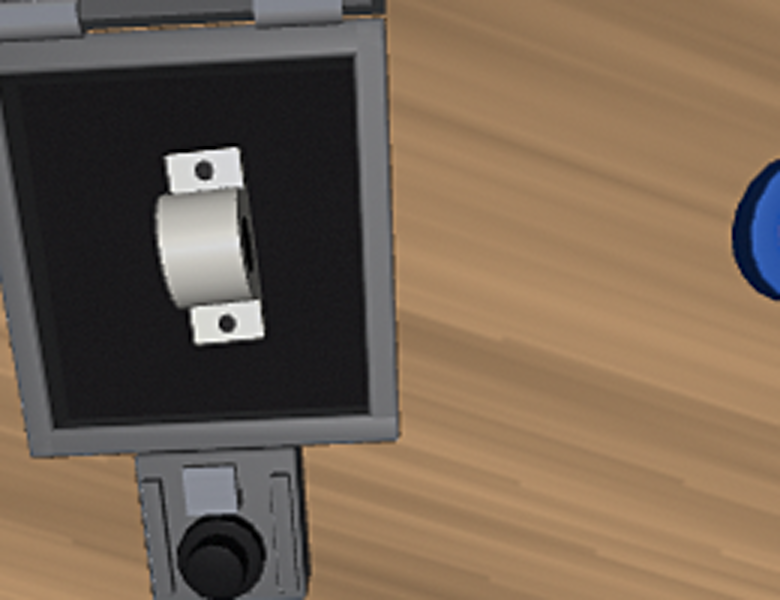

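```bash
python3 -m creep '[[110,0.03,-0.02,0,-3],[110,0.06,-0.04,0.02,-6.4],[110,0.084,-0.056,0.06,-6.4],[110,0.084,-0.056,0.1,-6.4],[110,0.084,-0.056,0.1,-6.4],[110,0.084,-0.056,0.1,-6.4]]'; python3 - <<'E'
from st import *
p=imaging.snapshot("wrist");cv2.imwrite("pics/w7.png",p["image"])
print(s["tool_pos"],yaw, R.T@(np.array([.5855,-.2055,.022])-s["tool_pos"]))
E
```

```text
clock: 8.15
tool_pos: [0.5859, -0.2075, 0.1251]
eef_rot: [0.979, 0.205, 0.001, 0.001]
contact_force: [-0.0, -0.0, 0.2]
opening: 0.564
[ 0.58594932 -0.20751551  0.125077  ] 23.714173329800957 [ 0.00027898 -0.00218629  0.10307412]
```

View pics/w7.png

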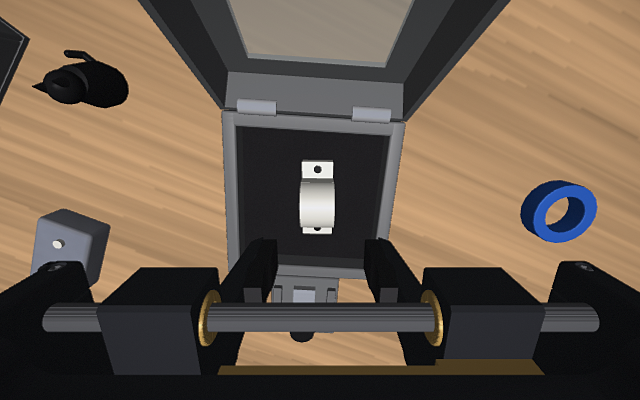

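```bash
python3 -m creep '[[110,0,-0.001,0.04,0],[110,0,-0.001,0.075,0],[110,0,-0.001,0.095,0],[110,0,-0.001,0.102,0],[110,0,-0.001,0.102,0],[255,0,-0.001,0.102,0],[255,0,-0.001,0.102,0],[255,0,-0.001,0.102,0],[255,0,-0.001,0.102,0],[255,0,-0.001,0.102,0]]' 25; python3 - <<'E'
from st import *
p=imaging.snapshot("wrist");cv2.imwrite("pics/w8.png",p["image"])
print(s["tool_pos"],yaw,s["opening"]*88)
E
```

```text
clock: 9.45
tool_pos: [0.5854, -0.2061, 0.0225]
eef_rot: [0.979, 0.206, 0.0, 0.0]
contact_force: [-1.2, 0.4, 5.7]
opening: 0.317
[ 0.58538321 -0.20610013  0.02247476] 23.746542704727627 27.906043961526613
```

View pics/w8.png

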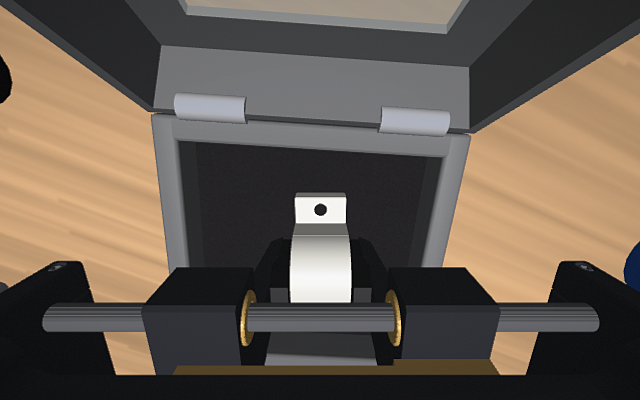

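```bash
python3 -m creep '[[255,0,0,-0.03,0],[255,0,0,-0.07,0],[255,0,0,-0.11,0],[255,0,0,-0.14,0],[255,0,0,-0.15,0],[255,0,0,-0.15,0]]'
python3 -m creep '[[255,0.008,-0.035,0,0],[255,0.022,-0.08,0,0],[255,0.036,-0.125,0,0],[255,0.05,-0.17,0,0],[255,0.064,-0.215,0,0],[255,0.074,-0.26,0,0],[255,0.08,-0.3,0,0],[255,0.08,-0.33,0,0],[255,0.08,-0.345,0,0],[255,0.08,-0.345,0,0]]' 
python3 - <<'E'
from look import *
s,p,o=wr("w9",["tray","block_center"])
print(s["tool_pos"],s["opening"])
for l,_ in o["tray"]: print(l,atz(p,l,0.0,s))
p=imaging.snapshot("scene");cv2.imwrite("pics/s9.png",p["image"])
E
```

```text
clock: 10.25
tool_pos: [0.5848, -0.206, 0.1715]
eef_rot: [0.979, 0.206, -0.0, 0.0]
contact_force: [-0.1, 0.1, -1.2]
opening: 0.32
clock: 11.5
tool_pos: [0.5185, 0.1423, 0.1709]
eef_rot: [0.978, 0.207, -0.001, 0.0]
contact_force: [0.3, -0.1, -0.3]
opening: 0.319
tray [([316.1, 147.3], 0.92), ([157.2, 306.4], 0.76)]
block_center [([318.1, 269.7], 0.75)]
[0.51851106 0.1423285  0.17087471] 0.3194712898565014
[316.1, 147.3] [0.55156423 0.16063822 0.        ]
[157.2, 306.4] [0.2705327  0.27137741 0.        ]
```

View pics/w9.png

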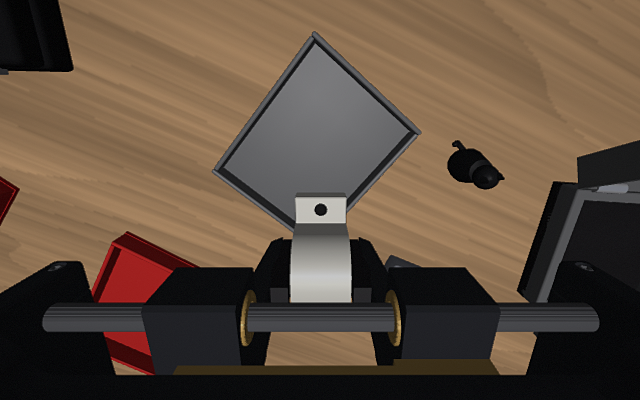

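View pics/s9.png

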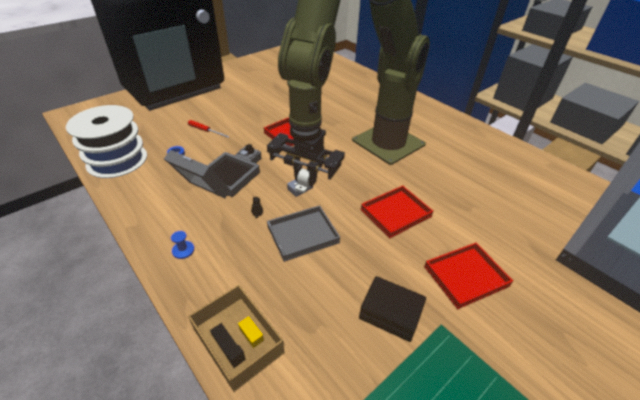

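The tray centre is (0.552,0.161) from the wrist view, which agrees with the top and scene views. The block is held, so I'll lower it.

```bash
python3 -m creep '[[255,0.02,-0.002,0.01,0],[255,0.038,-0.0035,0.04,0],[255,0.038,-0.0035,0.08,0],[255,0.038,-0.0035,0.11,0],[255,0.038,-0.0035,0.13,0],[255,0.038,-0.0035,0.14,0],[255,0.038,-0.0035,0.147,0],[255,0.038,-0.0035,0.147,0]]'
python3 - <<'E'
from st import *
p=imaging.snapshot("wrist");cv2.imwrite("pics/w10.png",p["image"])
print(s["tool_pos"],yaw,s["opening"]*88,s["contact_force"])
E
```

```text
clock: 12.7
tool_pos: [0.5528, 0.1603, 0.0248]
eef_rot: [0.979, 0.206, 0.0, 0.0]
contact_force: [1.5, -0.5, -0.3]
opening: 0.316
[0.55284159 0.16029656 0.02483744] 23.727576613872785 27.80514300885846 [ 1.479032   -0.50543765 -0.32784301]
```

View pics/w10.png

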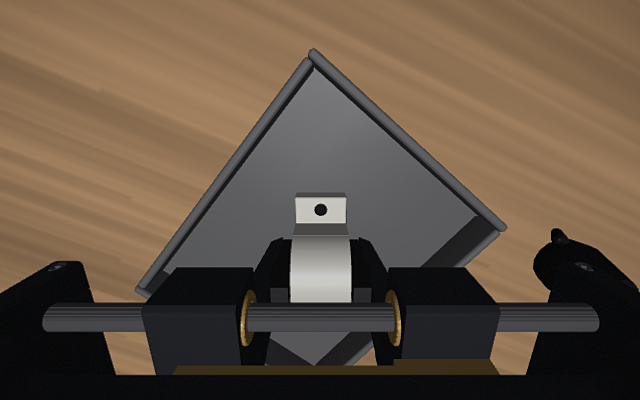

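```bash
python3 -m creep '[[255,0,0,0.006,0],[255,0,0,0.009,0],[255,0,0,0.011,0],[255,0,0,0.011,0],[255,0,0,0.011,0]]'
```

```text
clock: 13.38
tool_pos: [0.5526, 0.1605, 0.0137]
eef_rot: [0.979, 0.206, 0.0, 0.0]
contact_force: [0.4, 0.0, -1.0]
opening: 0.319
```

```bash
python3 -m creep '[[255,0,0,0.001,0],[255,0,0,0.0015,0],[255,0,0,0.0015,0]]'
python3 -m creep '[[200,0,0,0,0],[150,0,0,0,0],[110,0,0,0,0],[110,0,0,0,0],[110,0,0,0,0],[110,0,0,-0.02,0],[110,0,0,-0.06,0],[110,0,0,-0.11,0],[110,-0.03,0,-0.15,0],[110,-0.05,0,-0.16,0]]'
python3 -m creep '[[110,-0.06,0,0,0],[110,-0.06,0,0,0],[110,-0.06,0,0,0]]'
python3 - <<'E'
from look import *
s,p,o=wr("w11",["tray","block_center"])
q=imaging.snapshot("scene");cv2.imwrite("pics/s11.png",cv2.resize(q["image"][100:280,140:380],None,fx=3,fy=3))
b2=imaging.place_of(q,"block_center");print(b2)
if b2 and o["block_center"]:
    l=b2[0]["location"];print(tri([ray(p,o["block_center"][0][0],s),ray(q,[l[1],l[0]])]))
print(atz(p,o["block_center"][0][0],.027,s),atz(p,o["tray"][0][0],0,s))
E
```

```text
clock: 13.75
tool_pos: [0.5527, 0.1606, 0.0134]
eef_rot: [0.979, 0.206, 0.0, 0.0]
contact_force: [-2.3, -0.1, 10.2]
opening: 0.31
clock: 15.0
tool_pos: [0.5073, 0.1403, 0.176]
eef_rot: [0.979, 0.206, 0.003, -0.0]
contact_force: [0.5, -0.2, -0.6]
opening: 0.565
clock: 15.38
tool_pos: [0.4529, 0.1166, 0.1733]
eef_rot: [0.979, 0.206, 0.001, -0.0]
contact_force: [-0.6, 0.2, -0.5]
opening: 0.57
tray [([317.9, 77.9], 0.88), ([149.8, 257.7], 0.78)]
block_center [([317.5, 74.3], 0.73)]
[{'location': [228.4, 300.9], 'score': 0.85}]
(array([0.55338117, 0.16242081, 0.02871614]), [np.float64(0.00018924004323416115), np.float64(0.00018924004323431898)])
[0.55367834 0.16237987 0.027     ] [0.55306174 0.16187849 0.        ]
```

View pics/w11.png

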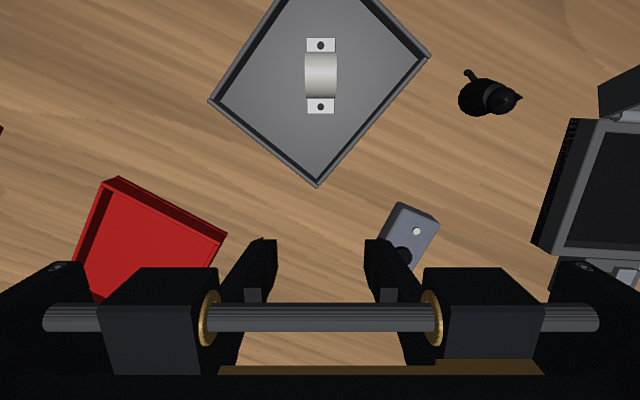

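View pics/s11.png

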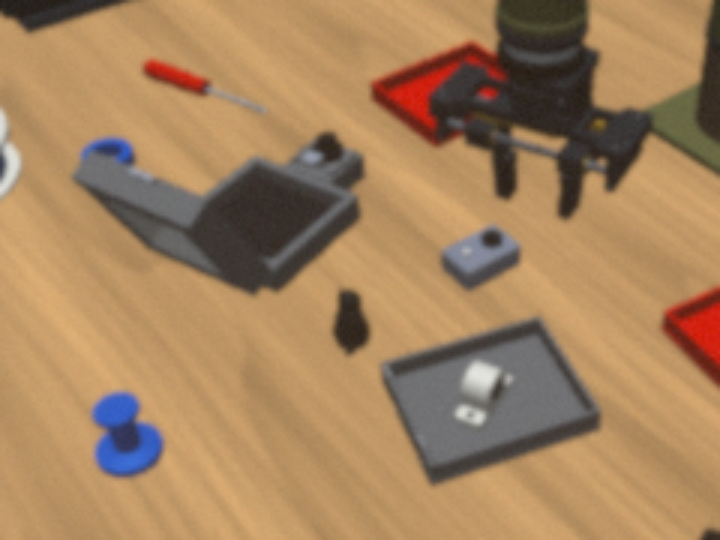

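The block stands on its foot at the tray centre, with its centre measured 28.7 mm up. The lid is open and the gripper is clear of everything, so I'm handing in.

```bash
python3 -c "
from plant import r
print(r.finish_job())"
```

```text
the job is handed in; nothing more can be done
None
```

I pressed the fixture's release button and the lid swung open. I then lifted the block out of the nest, stood it on its foot in the middle of the grey tray and handed the job in at about 15.5 s; no verdict was reported.

- **Block:** in the last wrist and scene views it is upright in the tray. Its centre is at (0.553, 0.162, 0.029), about 1 mm from the tray's centre in x and y. Its height of 28.7 mm compares with a nominal 27 mm.
- **Lid:** the scene view shows it still open and leaning back, with the same appearance as right after the press. I judged that by eye and did not measure the angle.
- **Robot:** the gripper is open and clear of everything. The highest force reading printed was about 10 N, as the block was set down.

- **Disagreements between measurements:**
  - The camera views differed by about 3 to 5 mm on the button and the tray.
  - The network's block centre was about 5 mm from the midpoint of the foot holes. I used the holes, and the grip closed at the block's 28 mm thickness.
  - Two wrist views from nearly the same place gave a poor button height (40 to 85 mm). I used the 59 mm from the top and scene cameras, which fits the stated 60 mm.

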